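# Start a UV exposure on the transilluminator

## Robot

A 6-joint arm with a two-finger parallel gripper is mounted at the origin on a cart in front of the work surface, level with it; the furniture and walls round the work are solid. World frame = base frame: x ahead of the robot, y to its left, z up, the work surface at z = 0. Lengths are in mm, angles in rad, forces in N, time in s.
With the tool pointing down it reaches from about 300 to 875 mm from the base axis. Payload 6.4 kg.
Tool frame: the origin (TCP) lies on the front face of the gripper's body, between the roots of the fingers; the fingertips stand 64 mm ahead of it and the grasp point (between the pads) lies 45 mm ahead of it; z points along the fingers, y is the line along which they close (so a half turn about z gives the same grasp; the last joint's range is limited). The gripper opens to 88 mm and grips with 3 to 60 N. Pads are 18 mm wide; open, the fingers measure 123 mm over their backs; the gripper's body (75 mm by 187 mm) begins 45 mm behind the grasp point.
Start: joints at [-1.407, 0.181, 1.607, -0, 1.354, -0.206], TCP at [207.838, -536.139, 302.714] pointing down, gripper open.
Joint ranges: [-2.99, 2.99], [-0.89, 2.07], [0.3, 2.58], [-1.14, 4.28], [0, 2.63], [-3.12, 3.12]. Speed limits (rad/s): [2.57, 2.57, 3.01, 3.14, 3.14, 3.14].

## Interface

Orientations are given as a rotation vector (axis times angle).
In Python, from rig import sense, vision, r gives the robot as it stands.
- The arm moves only by the tool carry_out, never from a script. Its argument "rows" is a list of rows, each a list of 7 numbers: the turn, a rotation vector about the tool's x, y, z in degrees, then the shift along the tool's x, y, z in mm, then the finger opening in mm, from 0 to 88.1. A call has 1 to 12 rows; each row is the pose to reach, as a shift and turn from the pose commanded when the call began, along the tool's axes at that moment; what a row does not reach only later rows make up. A row lasts 1/8 s, in which the tool goes at most 62.5 mm and 10.7 degrees, less where a joint would pass 70% of its speed; a pose out of reach is approached as far as the arm can. A call with a gripper value outside its range is refused whole. The fingers move at their own pace and stop on an object; the grip force is fixed at half the most. Time passes only in rows, so rows that repeat a pose let the fingers close. It gives the time, the measured TCP pose, the force, the opening and the grip force at its end, in the units of the state.
- sense(): the state, without advancing time (a new reading comes with each control period).
- vision.read_camera(name): name is "side" or "top"; returns a dict with "frame" (400x640x3 uint8, blue, green, red), "intrinsics" (3x3 intrinsics, pixels), "distortion" ([k1, k2, p1, p2, k3] as OpenCV has them; the pictures are not rectified), "camera_from_world" (4x4, takes a point from world to camera coordinates). Camera axes: x right, y down, z forward; pixel columns grow to the right and rows downward; lengths in mm; the calibration is good to about 2 mm. A picture is of the moment at which its call begins. There is no depth.
- r.sign_off(): hands the job in; it is judged then, once.
The state is a dict: "clock": time; "joints": joint angles; "dq": joint speeds; "joint_torque": joint torques, N m; "tool_pos": TCP position; "tool_rot": TCP orientation; "contact_force": force on the tool from outside, world axes, zero at the start; "wrist_torque": the same for the moment, N m; "finger_gap": opening from 0.0 (shut) to 1.0 (fully open); "finger_force": force on a finger pad.
Only numpy, scipy, OpenCV 4.12 (cv2) and the standard library are available. Lean on these libraries where they do the work, as an engineer would, in place of code of your own. Each camera call takes 0.05 s, during which the arm holds its last target. There are 200 camera calls.

## Task

Set the petri dish flat on the dark glass in the middle of the transilluminator's well, then lower the amber UV cover until it is fully shut. Only then switch the lamp on with the tall slim pull knob on the sloping panel: draw it straight out until it snaps over into its outer position, and let it go so that it rests there. Leave the other things on the bench where they are.

Things in the scene. Friction and masses are not known exactly. Their poses are not given: they have to be found in the camera images.
- dish_center (a point): loose clear petri dish with pale contents, round, 56 mm across its lower part and 60 mm over its upper rim, 12 to 14 mm high; the point is on its axis, 6 mm above its underside; its z axis points up; about 30 g
- window_center (a point): centre of the dark filter glass, on its upper face, 46 mm above the bench; x of this frame points to the back (hinge side), y to the left, z up. The well round the glass is 132 (x) by 200 mm (y); its walls rise 24 mm above the glass. The open cover leans over the well: come in from the front with the tool leaning back towards the robot by 25 to 40 degrees
- transilluminator: white UV console, fixed, 230 mm deep, 240 mm wide, rim 70 mm high; origin on the bench straight below the centre of the glass, x to the back, y to the left. Its front rim ends at x = -78 mm; from there a flat control panel slopes down at 30 degrees to a front edge 34 mm high at x = -140 mm. A wall shelf hangs 0.5 m above the bench, from 0.62 m ahead of the robot backwards
- cover_hinge (a point): middle of the cover's hinge axis, at the back of the transilluminator, 74 mm above the bench, 78 mm behind the window's centre; the axis runs along y of this frame, x points to the back, z up. Does not move
- uv_cover (a joint): opening of the amber cover in its black frame (rad): 0 = fully shut on the rim, grows as its front edge rises; stop at 1.18. Flat plate 8 mm thick, 232 mm wide, 156 mm from hinge axis (at half thickness) to front edge, plus a 15 mm lip 80 mm wide. Stiff hinge: stays where left; 1 to 2 N at the front edge on its outer (upper, rear) face swings it down
- cover_front (a point): point on the outer face of the cover's frame, in the middle of its width, 9 mm from its front edge; x of this frame runs along the plate to the hinge, z is the outward normal of the outer face
- knob_grip (a point): the pull knob, on the left half of the sloping panel: black, ribbed, 24 mm across, 24 mm long on a thin shaft, its end 33 mm from the panel when off. The point is on its axis, 22 mm from the panel when off. z of this frame is the pull direction (out of the panel, 30 degrees from vertical, leaning to the front), y is left along the panel. The broad low dial on the right is not it
- lamp_knob (a joint): travel of the pull knob (m): 0 = off (in), 0.012 = on. A spring toggle holds it in either place: the pull rises to about 8 N at 3 mm, turns round at 6 mm (from there the spring draws it on outward) and it rests at 12 mm; past that it springs back to 12 mm; stop at 14 mm
- tape_roll: bystander: roll of label tape lying flat, 66 mm across, 19 mm high; origin at its underside
- sample_jar: bystander: lidded sample jar, 41 mm across, 59 mm high; origin at its underside
- timer: bystander: small digital timer on the bench, 48 x 70 x 56 mm; origin at its underside
- sample_jar_b: bystander: second lidded sample jar right of the transilluminator, 41 mm across, 59 mm high; origin at its underside
- marker: bystander: marker pen lying on the bench, 130 mm long, 12 mm across; origin at its underside, mid-length
- tweezers: bystander: steel tweezers lying on the bench, 140 mm long, 9 mm high; origin at its underside, mid-length
Not all that is in view belongs to the job. There is more than one size of the part that bears dish_center; the job needs the smallest.

How it is judged (in metres and radians):
On the way, in this order (a step that is already met when the one before it is completed fails the run):
1. the dish lies flat on the dark glass, within 30 mm of its centre, with the cover still open (horizontal distance between dish_center and window_center below 0.03 m and z of dish_center in the frame of window_center below 0.01 m and angle between dish_center's own z axis and vertical below 0.1 rad and contact force between the fingers and dish below 0.1 N and value of joint uv_cover above 0.5 rad), for 0.2 s.
2. the cover is fully shut (value of joint uv_cover below 0.03 rad), for 0.2 s.
3. the pull knob has snapped over into its outer position, with the cover shut (value of joint lamp_knob above 0.009 m and value of joint uv_cover below 0.03 rad), for 0.1 s.
At the end, for the whole second after the job is handed in: The pull knob rests, let go, in its outer, on position (12 mm out, within 1.5 mm); the cover is fully shut (under 0.03 rad); the dish lies at rest, flat on the glass, its centre within 30 mm of the window's centre (value of joint lamp_knob between 0.0105 and 0.0135 m and value of joint uv_cover below 0.03 rad and horizontal distance between dish_center and window_center below 0.03 m and z of dish_center in the frame of window_center below 0.01 m and angle between dish_center's own z axis and vertical below 0.1 rad and linear speed of dish below 0.02 m/s); the robot touches nothing.
It fails at once if a bystander (tape roll, sample jars, timer, marker, tweezers) was shifted by more than 30 mm (distance of any of tape_roll, sample_jar, timer, sample_jar_b, marker, tweezers from where it was at the start of the episode above 0.03 m).
It also fails if it takes over 72 s, if anything falls off the work surface, if the arm or the gripper's body presses on something with over 40 N, if the wrist force passes 120 N, or if a joint passes its speed limit or range.

## Working session

There is one attempt and no reset: what is moved stays moved. The work goes in short steps, Python scripts to look and compute and a tool call to move; the robot and the scene stay as the last step left them, time stands still between calls to the robot, and variables do not carry over. Pictures are saved under pics/ and viewed, at most 10 in all, crops included, and the job is handed in when it is done.

Besides the shell and the picture viewer there is one more tool, called after "Request:" by a JSON object that holds its "op" and its "data". carry_out: Moves the arm, as the interface text tells. Its arguments: {"type":"object","properties":{"rows":{"type":"array"}},"required":["rows"]}

```bash
ls; mkdir -p pics; python3 - <<'E'
from rig import sense, vision, r
import cv2,pickle
s=sense();print(s)
for n in("side","top"):
    c=vision.read_camera(n);cv2.imwrite(f"pics/{n}0.png",c["frame"]);pickle.dump(c,open(f"{n}0.pkl","wb"))
    print(n,c["intrinsics"],c["distortion"],c["camera_from_world"])
E
```

```text
pics
{'clock': 0.0, 'joints': array([-1.40732376e+00,  1.81518379e-01,  1.60797118e+00,  2.15104296e-05,
        1.35383710e+00, -2.06309367e-01]), 'dq': array([-9.95972383e-04, -8.50434702e-05, -1.09768977e-03, -1.62769825e-03,
       -6.71219768e-04,  1.47528487e-03]), 'joint_torque': array([-1.63606455e-03, -4.33870375e+01, -3.41853011e+01,  7.00190244e-02,
        3.87665781e-02, -1.28355668e-04]), 'tool_pos': array([ 207.75813072, -535.70234531,  301.8406003 ]), 'tool_rot': array([-3.08634601e+00, -5.77222583e-01, -9.12666494e-05]), 'contact_force': array([ 0.48657153,  0.08217116, -0.10295867]), 'wrist_torque': array([ 0.02551226, -0.00406917, -0.01358055]), 'finger_force': 0.0, 'finger_gap': 0.9981068124354852}
side [[490.83456327   0.         318.87806891]
 [  0.         490.83456327 201.59571968]
 [  0.           0.           1.        ]] [0.03228561 0.         0.         0.         0.        ] [[ 8.88694170e-01 -4.57926884e-01  2.29268578e-02 -4.80724407e+02]
 [-2.04689590e-01 -4.40990247e-01 -8.73859127e-01  1.68287859e+02]
 [ 4.10274108e-01  7.71900623e-01 -4.85638328e-01  1.34462820e+03]
 [ 0.00000000e+00  0.00000000e+00  0.00000000e+00  1.00000000e+00]]
top [[404.81223699   0.         317.57113988]
 [  0.         404.81223699 204.80528617]
 [  0.           0.           1.        ]] [-0.06535356  0.          0.          0.          0.        ] [[ 2.57302435e-02 -9.99581250e-01  1.32393262e-02 -2.96247482e+01]
 [-9.79960069e-01 -2.78375834e-02 -1.97239278e-01  5.61854136e+02]
 [ 1.97525235e-01 -7.89899638e-03 -9.80265978e-01  1.00592705e+03]
 [ 0.00000000e+00  0.00000000e+00  0.00000000e+00  1.00000000e+00]]
```

View pics/top0.png

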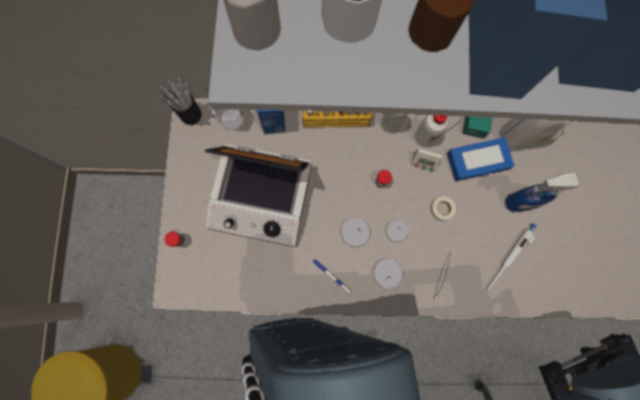

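View pics/side0.png

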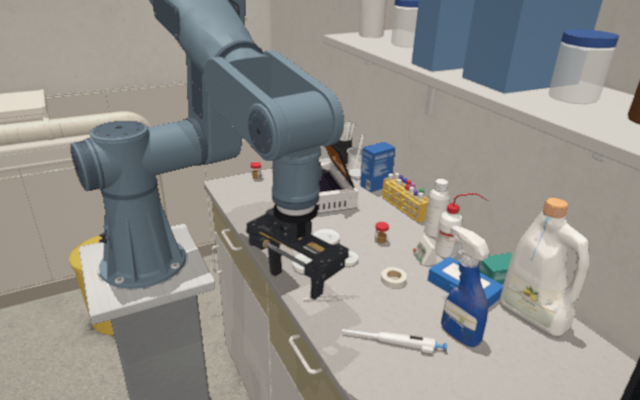

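The top view shows three dishes at (356,232), (397,230) and (388,273), and the middle one looks smallest. The console is at about (262,190), slightly yawed, with the pull knob near (229,223) and the dial near (271,229). I'll enlarge that area.

```bash
cat > h.py <<'E'
import numpy as np,cv2,pickle
from scipy.spatial.transform import Rotation as R
def ray(c,uv):
    K=c["intrinsics"];T=c["camera_from_world"];d=np.array(c["distortion"])
    p=cv2.undistortPoints(np.array([[uv]],float),K,d)[0,0]
    o=-T[:3,:3].T@T[:3,3];v=T[:3,:3].T@np.r_[p,1];return o,v/np.linalg.norm(v)
def onz(c,uv,z):
    o,v=ray(c,uv);return o+v*(z-o[2])/v[2]
def proj(c,P):
    T=c["camera_from_world"];P=np.atleast_2d(np.array(P,float))
    return cv2.projectPoints(P,cv2.Rodrigues(T[:3,:3])[0],T[:3,3],c["intrinsics"],np.array(c["distortion"]))[0][:,0]
E
python3 - <<'E'
from h import *
c=pickle.load(open("top0.pkl","rb"));im=c["frame"]
a=cv2.resize(im[140:250,200:320],None,fx=6.5,fy=5.4*6.5/5.4*0.83,interpolation=cv2.INTER_CUBIC)
a=cv2.resize(im[140:250,200:320],None,fx=5,fy=5,interpolation=cv2.INTER_CUBIC)
cv2.imwrite("pics/t_con.png",cv2.convertScaleAbs(a,alpha=1.5))
g=cv2.cvtColor(im,cv2.COLOR_BGR2HSV)
for (u,v,w) in((356,232,20),(397,230,16),(388,273,20)):
    print(u,v,onz(c,(u,v),12).round(1))
    # bright-blueish mask: sat lower than bench
    sub=im[v-w:v+w,u-w:u+w].astype(int); m=((sub[...,0]-sub[...,2])>-8).astype(np.uint8)
    k=max(cv2.findContours(m,0,1)[0],key=cv2.contourArea)
    (x,y),rad=cv2.minEnclosingCircle(k);e=cv2.fitEllipse(k)
    print(e[0][0]+u-w,e[0][1]+v-w,e[1],cv2.contourArea(k), sub[w,w],sub[0,0])
E
```

```text
356 232 [ 499.3 -120.6   12. ]
355.2187919616699 231.83513069152832 (26.85922622680664, 27.65532684326172) 581.0 [158 157 163] [136 146 157]
397 230 [ 507.7 -232.2   12. ]
396.71015453338623 230.4511203765869 (19.771198272705078, 20.398902893066406) 314.5 [157 156 161] [137 146 158]
388 273 [ 391.6 -206.9   12. ]
387.87757873535156 272.96327781677246 (27.423852920532227, 28.630422592163086) 614.0 [158 158 162] [140 150 162]
```

View pics/t_con.png

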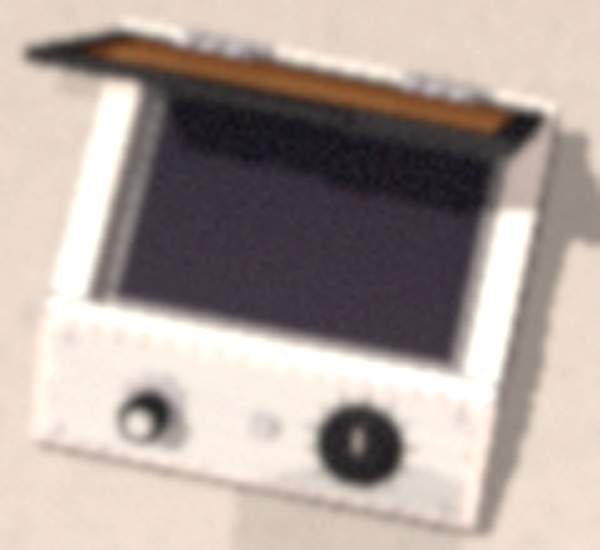

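The crop confirms it. The console's front edge runs from (35,440) to (475,528) in crop pixels, and the panel/rim crease from (45,300) to (492,382). The back right corner is at (555,105). The knob cap is at (140,420) and the dial at (360,445).

```bash
python3 - <<'E'
from h import *
c=pickle.load(open("top0.pkl","rb"))
f=lambda x,y:((x+.5)/5+200-.5,(y+.5)/5+140-.5)
pts=dict(fl=(f(35,440),34),fr=(f(475,528),34),cl=(f(45,300),70),cr=(f(494,382),70),br=(f(557,103),70),gl=(f(115,300),60),)
P={k:onz(c,*v) for k,v in pts.items()}
for k,v in P.items():print(k,v.round(1))
for a,b in(("fl","fr"),("cl","cr"),("cr","br")):
    d=P[b]-P[a];print(a,b,np.linalg.norm(d[:2]).round(1),np.degrees(np.arctan2(d[1],d[0])).round(1))
# model
yl=(P["fl"]-P["fr"])+(P["cl"]-P["cr"]);yl/=np.linalg.norm(yl);xb=np.array([yl[1],-yl[0],0])
mid=lambda a,b:(P[a]+P[b])/2
o1=mid("fl","fr")+140*xb;o2=mid("cl","cr")+78*xb;o3=P["br"]-90*xb+120*yl
print(yl,xb,o1.round(1),o2.round(1),o3.round(1))
o=(o1+o2)/2;o[2]=0
np.save("con.npy",np.array([o,xb,yl]))
z=np.array([0,0,1.])
# knob: axis at x_c on slope; z dir
n=-.5*xb+z*np.cos(np.pi/6)
oo,v=ray(c,f(140,424)) # cap centre, 33 mm off panel
q=o+np.array([0,0,70])-78*xb # point on panel
t=((q+33*n-oo)@n)/(v@n);e=oo+t*v
print("knob end",e.round(1),"local",((e-o)@xb).round(1),((e-o)@yl).round(1)," base local x",((e-33*n-o)@xb).round(1))
np.save("knob.npy",np.array([e,n]))
# draw check
im=cv2.imread("pics/top0.png")
L=lambda x,y,zz:o+x*xb+y*yl+zz*z
W=[L(x,y,46) for x,y in((-66,-100),(-66,100),(66,100),(66,-100))]
print(proj(c,W).round(1),proj(c,[L(0,0,46)]))
for th in(1.0,1.18):
  print(th,[proj(c,[L(78-s*np.cos(th)-4*np.sin(th)*k,y,74+s*np.sin(th)-4*np.cos(th)*k)])[0].round(1) for s,y,k in((156,116,0),(156,-116,0))])
s=pickle.load(open("side0.pkl","rb"))
print("dish side",proj(s,[[505,-231,12]]))
E
```

```text
fl [496.9 278.2  34. ]
fr [457.   42.9  34. ]
cl [565.4 269.1  70. ]
cr [528.9  34.3  70. ]
br [679.7   6.2  70. ]
gl [568.5 234.9  60. ]
fl fr 238.6 -99.6
cl cr 237.7 -98.8
cr br 153.4 -10.5
[0.16044564 0.98704468 0.        ] [ 0.98704468 -0.16044564  0.        ] [615.1 138.1  34. ] [624.1 139.2  70. ] [610.1 139.1  70. ]
knob end [500.6 213.3  78.4] local -129.4 54.6  base local x -112.9
[[292.7 213.8]
 [218.9 199.8]
 [230.3 153.3]
 [302.3 166.5]] [[260.92395905 183.03133737]]
1.0 [array([202.8, 159.2]), array([301.4, 177.5])]
1.18 [array([203.9, 147.3]), array([303.4, 165.5])]
dish side [[345.49293495 257.71855483]]
```

```bash
python3 - <<'E'
from h import *
c=pickle.load(open("top0.pkl","rb"))
o,xb,yl=np.load("con.npy");z=np.array([0,0,1.])
g=cv2.cvtColor(c["frame"],cv2.COLOR_BGR2GRAY).astype(np.float32)
L=lambda x,y,zz:o+x*xb+y*yl+zz*z
for y,zz in((-108,70),(108,70),(0,70),(-30,70),(90,70),(0,34),(90,34),(-60,34)):
    xs=np.arange(-160,-40,4) if zz==70 else np.arange(-170,-110,4)
    p=proj(c,[L(x,y,zz) for x in xs]).astype(np.float32)
    print(y,zz,[(int(a),int(b)) for a,b in zip(xs,cv2.remap(g,p[None,:,0],p[None,:,1],1)[0])])
xs=np.arange(60,120,4);p=proj(c,[L(x,-108,70) for x in xs]).astype(np.float32)
print([(int(a),int(b)) for a,b in zip(xs,cv2.remap(g,p[None,:,0],p[None,:,1],1)[0])])
print(o)
# side cam closeup
s=pickle.load(open("side0.pkl","rb"))
a=s["frame"][130:230,230:380];cv2.imwrite("pics/s_con.png",cv2.convertScaleAbs(cv2.resize(a,None,fx=5,fy=5,interpolation=cv2.INTER_CUBIC),alpha=1.3))
for x,y,zz in((-140,-120,34),(90,-120,70),(90,-120,0),(-78,-120,70)):print(x,y,zz,proj(s,[L(x,y,zz)])[0].round(1), (5*(proj(s,[L(x,y,zz)])[0]-[230,130])).round())
E
```

```text
-108 70 [(-160, 134), (-156, 130), (-152, 117), (-148, 130), (-144, 139), (-140, 138), (-136, 144), (-132, 146), (-128, 152), (-124, 160), (-120, 165), (-116, 163), (-112, 162), (-108, 165), (-104, 164), (-100, 159), (-96, 156), (-92, 159), (-88, 167), (-84, 174), (-80, 184), (-76, 178), (-72, 171), (-68, 185), (-64, 187), (-60, 187), (-56, 187), (-52, 186), (-48, 185), (-44, 186)]
108 70 [(-160, 150), (-156, 149), (-152, 148), (-148, 144), (-144, 160), (-140, 169), (-136, 169), (-132, 170), (-128, 169), (-124, 167), (-120, 166), (-116, 164), (-112, 170), (-108, 170), (-104, 167), (-100, 162), (-96, 161), (-92, 159), (-88, 164), (-84, 170), (-80, 178), (-76, 183), (-72, 176), (-68, 179), (-64, 187), (-60, 186), (-56, 187), (-52, 187), (-48, 186), (-44, 186)]
0 70 [(-160, 144), (-156, 140), (-152, 124), (-148, 135), (-144, 160), (-140, 161), (-136, 161), (-132, 162), (-128, 161), (-124, 156), (-120, 151), (-116, 149), (-112, 151), (-108, 159), (-104, 162), (-100, 162), (-96, 162), (-92, 163), (-88, 167), (-84, 172), (-80, 180), (-76, 177), (-72, 142), (-68, 94), (-64, 54), (-60, 39), 
[... 1055 characters left out ...]
), (-154, 147), (-150, 141), (-146, 128), (-142, 145), (-138, 157), (-134, 164), (-130, 164), (-126, 162), (-122, 162), (-118, 162), (-114, 162)]
-60 34 [(-170, 137), (-166, 136), (-162, 136), (-158, 136), (-154, 134), (-150, 122), (-146, 120), (-142, 139), (-138, 128), (-134, 80), (-130, 35), (-126, 25), (-122, 28), (-118, 29), (-114, 28)]
[(60, 36), (64, 20), (68, 25), (72, 63), (76, 129), (80, 158), (84, 146), (88, 142), (92, 143), (96, 144), (100, 145), (104, 145), (108, 145), (112, 145), (116, 144)]
[619.63053885 138.63657255   0.        ]
-140 -120 34 [290.8 209.6] [304. 398.]
90 -120 70 [359.1 190.4] [645. 302.]
90 -120 0 [357.7 209. ] [639. 395.]
-78 -120 70 [309.7 197. ] [399. 335.]
```

View pics/s_con.png

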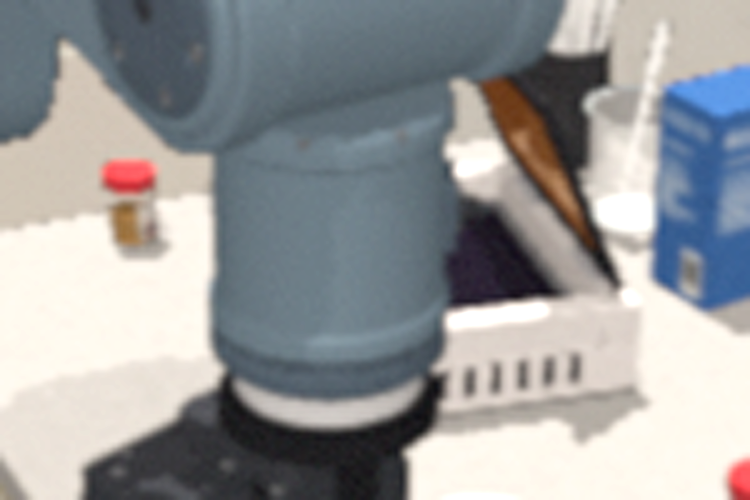

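The side crop shows the console's back right top corner at about (638,298) crop px. My model predicted (645,302). The edge profiles agree with a shift of about -3.5 mm along the depth, which gives a console origin of about (616, 139). Next I'll write a helper for relative moves and plan the grasp.

```bash
cat >> h.py <<'E'
import json,os
def cmd():
    if not os.path.exists("cmd.json"):
        return np.array([207.838,-536.139,302.714]),R.from_rotvec([-3.08634601,-.577222583,0])
    d=json.load(open("cmd.json"));return np.array(d["p"]),R.from_rotvec(d["r"])
def sent(row):
    p,Q=cmd();p=p+Q.apply(row[3:6]);Q=Q*R.from_rotvec(np.radians(row[:3]))
    json.dump(dict(p=p.tolist(),r=Q.as_rotvec().tolist()),open("cmd.json","w"))
def chk():
    from rig import sense
    s=sense();p,Q=cmd();print("t",round(s["clock"],2),"tcp",s["tool_pos"].round(1),"err",(s["tool_pos"]-p).round(1),"rot",np.degrees((Q.inv()*R.from_rotvec(s["tool_rot"])).as_rotvec()).round(2),"F",s["contact_force"].round(1),"gap",round(88.1*s["finger_gap"],1),"ff",round(float(s["finger_force"]),1))
def orient(az,tilt):  # degrees; tilt: body leans back to robot, fingers point fwd-down; y to the right
    a,t=np.radians([az,tilt]);f=np.array([np.cos(a),np.sin(a),0]);u=np.array([0,0,1.])
    z=np.sin(t)*f-np.cos(t)*u;x=np.cos(t)*f+np.sin(t)*u
    return R.from_matrix(np.c_[x,np.cross(z,x),z])
def plan(targets,ahead=64):  # list of (point, R): point to be reached by the point `ahead` of TCP
    p,Q=cmd()
    for P,T in targets:
        t=np.array(P)-ahead*T.apply([0,0,1])
        print("row",np.degrees((Q.inv()*T).as_rotvec()).round(1),Q.inv().apply(t-p).round(1),"TCP",t.round(1))
E
python3 - <<'E'
from h import *
c=pickle.load(open("top0.pkl","rb"))
o,xb,yl=np.load("con.npy");o=o-3.5*xb;np.save("con.npy",[o,xb,yl]);print(o,np.degrees(np.arctan2(xb[1],xb[0])))
d=onz(c,(396.71,230.45),13);print("dish",d)
T=orient(-15,30)
plan([((d[0],d[1],107),T),((d[0]+1,d[1],7),T)])
E
```

```text
[616.17588248 139.19813231   0.        ] -9.23276398639968
dish [ 506.31006218 -231.18868641   13.        ]
row [-9.6 29.  35.3] [ 362.6 -195.1  140.7] TCP [ 475.4 -222.9  162.4]
row [-9.6 29.  35.3] [ 363.5 -194.6  240.7] TCP [ 476.4 -222.9   62.4]
```

Request:
{"op": "carry_out", "data": {"rows": [[-9.6, 29, 35.3, 362, -195, 140, 88], [-9.6, 29, 35.3, 362, -195, 140, 88], [-9.6, 29, 35.3, 362, -195, 140, 88], [-9.6, 29, 35.3, 362, -195, 140, 88], [-9.6, 29, 35.3, 362, -195, 140, 88], [-9.6, 29, 35.3, 362, -195, 140, 88], [-9.6, 29, 35.3, 362, -195, 140, 88], [-9.6, 29, 35.3, 362, -195, 140, 88], [-9.6, 29, 35.3, 362, -195, 140, 88], [-9.6, 29, 35.3, 362, -195, 140, 88], [-9.6, 29, 35.3, 362, -195, 140, 88]]}}

```text
clock: 1.48
tool_pos: [474.4, -225.1, 163.3]
tool_rot: [2.941, -0.39, 0.79]
contact_force: [-0.5, -0.4, -0.3]
finger_gap: 0.998
finger_force: 0.0
```

```bash
python3 - <<'E'
from h import *
from rig import vision
sent([-9.6,29,35.3,362,-195,140]);chk()
plan([((507.3,-231.2,7),orient(-15,30))])
c=vision.read_camera("side")
a=c["frame"][200:300,290:410];cv2.imwrite("pics/s1.png",cv2.resize(a,None,fx=5,fy=5,interpolation=cv2.INTER_CUBIC))
print(proj(c,[(506.3,-231.2,13)]))
E
```

```text
t 1.48 tcp [ 474.4 -225.1  163.3] err [-0.4 -1.9  0.1] rot [-0.18  0.09  0.07] F [-0.5 -0.4 -0.3] gap 87.9 ff 0.0
row [ 0. -0.  0.] [-49.2  -0.8  87.9] TCP [ 476.4 -222.9   62.4]
[[345.95093204 257.34512359]]
```

Request:
{"op": "carry_out", "data": {"rows": [[0, 0, 0, -25, -0.8, 44, 88], [0, 0, 0, -37, -0.8, 66, 88], [0, 0, 0, -49, -0.8, 88, 88], [0, 0, 0, -49, -0.8, 88, 88], [0, 0, 0, -49, -0.8, 88, 88], [0, 0, 0, -49, -0.8, 88, 88]]}}

```text
clock: 2.28
tool_pos: [476.6, -223.8, 62.5]
tool_rot: [2.943, -0.387, 0.79]
contact_force: [0.3, 0.3, 0.8]
finger_gap: 0.999
finger_force: 0.0
```

```bash
python3 - <<'E'
from h import *
from rig import vision
sent([0,0,0,-49,-.8,88]);chk()
c=vision.read_camera("side")
a=c["frame"][200:300,290:410];cv2.imwrite("pics/s2.png",cv2.resize(a,None,fx=5,fy=5,interpolation=cv2.INTER_CUBIC))
E
```

```text
t 2.27 tcp [ 476.6 -223.8   62.5] err [ 0.1 -0.8  0.1] rot [-0.11  0.08 -0.04] F [0.3 0.3 0.8] gap 88.0 ff 0.0
```

View pics/s2.png

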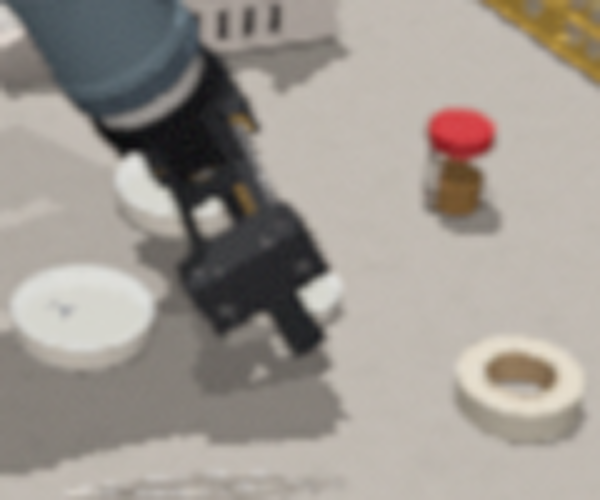

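The view shows the dish between the fingers, its rim visible just past the right finger at crop (320,295). I'll close the gripper.

Request:
{"op": "carry_out", "data": {"rows": [[0, 0, 0, 0, 0, 0, 50], [0, 0, 0, 0, 0, 0, 50], [0, 0, 0, 0, 0, 0, 50], [0, 0, 0, 0, 0, 0, 50], [0, 0, 0, 0, 0, 0, 50], [0, 0, 0, 0, 0, 0, 50]]}}

```text
clock: 3.08
tool_pos: [476.7, -223.3, 62.1]
tool_rot: [2.943, -0.386, 0.79]
contact_force: [-0.1, 0.2, 1.1]
finger_gap: 0.608
finger_force: 30.0
```

```bash
python3 - <<'E'
from h import *
chk()
E
```

```text
t 3.08 tcp [ 476.7 -223.3   62.1] err [ 0.1 -0.4 -0.4] rot [-0.07  0.05 -0.05] F [-0.1  0.2  1.1] gap 53.5 ff 30.0
```

```bash
python3 - <<'E'
from h import *
p,Q=cmd();print(Q.inv().apply([0,0,60]))
E
```

```text
[ 3.00090014e+01  3.44714712e-02 -5.19563148e+01]
```

Request:
{"op": "carry_out", "data": {"rows": [[0, 0, 0, 15, 0, -26, 50], [0, 0, 0, 30, 0, -52, 50], [0, 0, 0, 30, 0, -52, 50], [0, 0, 0, 30, 0, -52, 50]]}}

```text
clock: 3.58
tool_pos: [476.3, -222.9, 121.4]
tool_rot: [2.944, -0.386, 0.789]
contact_force: [-1.3, -0.1, -1.2]
finger_gap: 0.608
finger_force: 30.0
```

```bash
python3 - <<'E'
from h import *
from rig import vision
sent([0,0,0,30,0,-52]);chk()
c=vision.read_camera("side");t=vision.read_camera("top")
z=lambda a:cv2.resize(a,None,fx=5,fy=5,interpolation=cv2.INTER_CUBIC)
a=np.hstack([c["frame"][190:300,300:380],t["frame"][180:290,355:435]])
cv2.imwrite("pics/s3.png",z(a)[:, :800])
E
```

```text
t 3.58 tcp [ 476.3 -222.9  121.4] err [-0.2  0.  -1.1] rot [-0.05  0.01 -0.04] F [-1.3 -0.1 -1.2] gap 53.6 ff 30.0
```

View pics/s3.png

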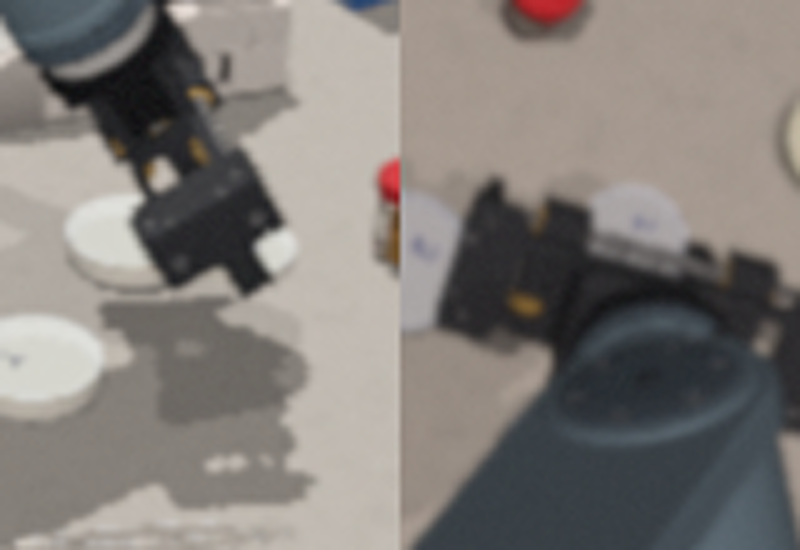

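The dish is lifted and looks level. In the top pane its front arc runs from crop (590,235) to (690,235) with the apex at (638,183). I'll compute where it sits in the grip.

```bash
python3 - <<'E'
from h import *
from rig import vision,sense
t=vision.read_camera("top")
im=t["frame"].astype(int)
m=((im[...,0]-im[...,2])>-6)&(im.sum(2)>330)
m=m.astype(np.uint8);sub=np.zeros_like(m);sub[205:245,388:416]=m[205:245,388:416]
n,l,st,ce=cv2.connectedComponentsWithStats(sub);print(st,ce)
k=max(cv2.findContours(sub,0,1)[0],key=cv2.contourArea)[:,0].astype(float)
q=k[k[:,1]<k[:,1].min()+9]  # front arc
P=np.array([onz(t,x,72) for x in q])[:,:2]
A=np.c_[2*P,np.ones(len(P))];s=np.linalg.lstsq(A,(P**2).sum(1),rcond=None)[0];print("c",s[:2],"r",np.sqrt(s[2]+s[:2]@s[:2]))
# fixed radius fit
from scipy.optimize import least_squares
f=least_squares(lambda c:np.hypot(*(P-c).T)-30,s[:2]);print(f.x,np.abs(f.fun).max())
ss=sense();Q=R.from_rotvec(ss["tool_rot"]);print("tip",ss["tool_pos"]+64*Q.apply([0,0,1]))
E
```

```text
[[     0      0    640    400 255840]
 [   393    218     20     13    159]
 [   404    232      1      1      1]] [[319.44786194 199.48491635]
 [402.86163522 223.56603774]
 [404.         232.        ]]
c [ 512.24837161 -232.28042213] r 20.69054229886334
[ 499.10899532 -233.6446344 ] 16.376631408813076
tip [ 506.83091482 -230.94405697   65.22860978]
```

```bash
python3 - <<'E'
from h import *
from rig import vision
t=pickle.load(open("top0.pkl","rb"))
for z in (66,72): print(onz(t,(402.9,217.2),z), onz(t,(392.7,227),z),onz(t,(413,227),z))
# same method reference: initial dish apex
im=t["frame"].astype(int);m=(((im[...,0]-im[...,2])>-6)&(im.sum(2)>330))[205:250,380:416];ys,xs=np.nonzero(m);print(ys.min()+205,ys.max()+205,xs.min()+380,xs.max()+380,onz(t,(396.7,ys.min()+204.5),13))
E
```

```text
[ 533.9266024  -236.79615232   66.        ] [ 507.51557902 -209.85231582   66.        ] [ 508.89833748 -262.78727243   66.        ]
[ 532.87200438 -235.45353829   72.        ] [ 506.61463948 -208.66646015   72.        ] [ 507.98935309 -261.29344291   72.        ]
221 240 387 406 [ 533.6529254  -231.48125492   13.        ]
```

The dish centre is still at about the tip position, and its bottom is 6.7 mm below the tip. Next I'll plan the carry to the console.

```bash
python3 - <<'E'
from h import *
o,xb,yl=np.load("con.npy");T=orient(-9.2,30)
pre=lambda k,zz:tuple(o+np.array([0,0,zz])-k*T.apply([0,0,1]))
plan([((500,140,170),T),(pre(80,53.5),T),(pre(0,53.5),T)])
E
```

```text
row [ 2.9 -0.  -5. ] [ -37.6 -353.3 -140.9] TCP [468.4 145.1 225.4]
row [ 2.9 -0.  -5. ] [   1.6 -378.6  -63.7] TCP [545.1 150.7 178.2]
row [ 2.9 -0.  -5. ] [   1.5 -382.7   16.2] TCP [584.6 144.3 108.9]
```

Request:
{"op": "carry_out", "data": {"rows": [[0, 0, 0, 25, 0, -45, 50], [0, 0, 0, 10, -50, -95, 50], [2.9, 0, -5, -38, -353, -141, 50], [2.9, 0, -5, -38, -353, -141, 50], [2.9, 0, -5, -38, -353, -141, 50], [2.9, 0, -5, -38, -353, -141, 50], [2.9, 0, -5, -38, -353, -141, 50], [2.9, 0, -5, -38, -353, -141, 50], [2.9, 0, -5, -38, -353, -141, 50], [2.9, 0, -5, -38, -353, -141, 50], [2.9, 0, -5, -38, -353, -141, 50], [2.9, 0, -5, -38, -353, -141, 50]]}}

```text
clock: 5.22
tool_pos: [468.1, 143.7, 224.2]
tool_rot: [2.983, -0.242, 0.8]
contact_force: [0.4, 0.4, -0.7]
finger_gap: 0.607
finger_force: 30.0
```

```bash
python3 - <<'E'
from h import *
from rig import vision
sent([2.9,0,-5,-38,-353,-141]);chk()
o,xb,yl=np.load("con.npy");T=orient(-9.2,30)
pre=lambda k,zz:tuple(o+np.array([0,0,zz])-k*T.apply([0,0,1]))
plan([(pre(80,53.5),T),(pre(0,53.5),T)])
c=vision.read_camera("side");t=vision.read_camera("top");pickle.dump((c,t),open("c4.pkl","wb"))
z=lambda a:cv2.resize(a,None,fx=4,fy=4,interpolation=cv2.INTER_CUBIC)
cv2.imwrite("pics/s4.png",z(np.hstack([c["frame"][110:250,270:370],t["frame"][120:260,205:305]])))
E
```

```text
t 5.22 tcp [468.1 143.7 224.2] err [ 0.2 -1.2 -1.1] rot [-0.14  0.03  0.05] F [ 0.4  0.4 -0.7] gap 53.5 ff 30.0
row [ 0. -0.  0.] [ 41.6 -18.1  78.5] TCP [545.1 150.7 178.2]
row [ 0. -0.  0.] [ 41.5 -18.1 158.5] TCP [584.6 144.3 108.9]
```

View pics/s4.png

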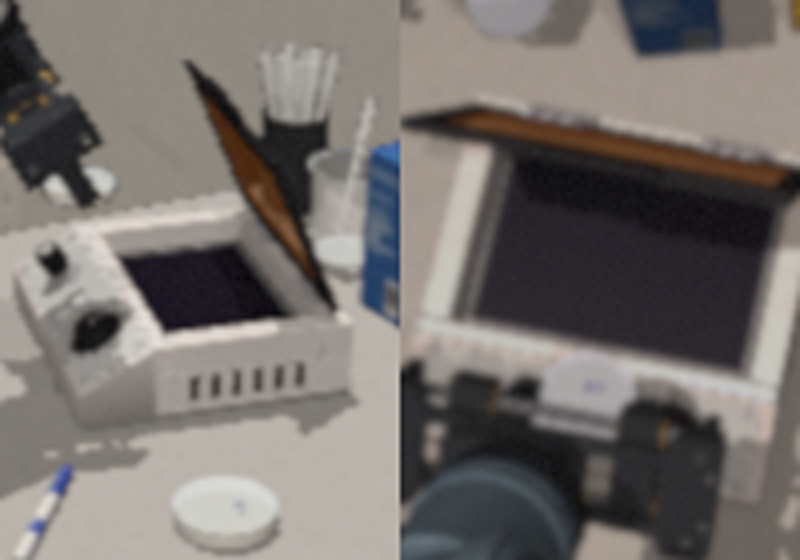

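The side pane shows the dish level in the grip and the console unobstructed. Its back right top corner is at crop (350,315), the front right crease at (157,352), and the knob at about (52,258). Before placing, I'll check the console model and triangulate the knob.

```bash
python3 - <<'E'
from h import *
c,t=pickle.load(open("c4.pkl","rb"));t0=pickle.load(open("top0.pkl","rb"))
o,xb,yl=np.load("con.npy")
L=lambda x,y,zz:o+x*xb+y*yl+zz*np.array([0,0,1])
for q in((90,-120,70),(-78,-120,70),(-140,-120,34),(-66,100,70),(-66,-100,70),(66,-100,46)):print(q,(4*(proj(c,[L(*q)])[0]-[270,110])).round())
print("back right from side",onz(c,(270+350/4,110+315/4),70),"crease",onz(c,(270+157/4,110+350/4),70), L(90,-120,70),L(-78,-120,70))
im=c["frame"][165:185,275:295];g=cv2.cvtColor(im,cv2.COLOR_BGR2GRAY);print(g)
for th in(1.1,1.18):print(th,(4*(proj(c,[L(78-156*np.cos(th),-116,74+156*np.sin(th)),L(78-156*np.cos(th),116,74+156*np.sin(th))])-[270,110])).round())
E
```

```text
(90, -120, 70) [352. 322.]
(-78, -120, 70) [155. 349.]
(-140, -120, 34) [ 79. 399.]
(-66, 100, 70) [ 95. 232.]
(-66, -100, 70) [162. 335.]
(66, -100, 46) [314. 341.]
back right from side [690.58635404  17.74868322  70.        ] crease [520.68489621  30.50923101  70.        ] [685.75642604   6.31266298  70.        ] [519.93292025  33.26753134  70.        ]
[[137 137 136 136 136 136 138 147 149 145 140 144 165 177 180 180 182 187
  191 196]
 [135 137 143 147 146 142 152 171 176 173 171 171 181 193 202 203 208 208
  205 209]
 [142 152 165 173 174 172 174 180 182 180 182 183 187 196 206 214 217 216
  216 215]
 [172 176 179 181 181 181 181 180 182 182 185 188 183 183 198 210 212 210
  212 206]
 [181 181 182 182 181 182 178 175 177 184 188 185 173 174 193 206 206 202
  206 207]
 [182 181 181 180 176 172 166 156 150 167 182 184 181 187 196 201 204 208
  214 215]
 [181 181 180 174 160 155 163 150 118 124 162 182 186 188 189 188 189 198
  210 215]
 [181 181 179 167 151 157 160 134  84  71 126 172 186 186 186 183 182 190
  204 213]
 [179 181 179 158 126 121 115  84  43  32  77 135 171 183 185 
[... 321 characters left out ...]
48  89 135 155 160 175 183 185
  184 186]
 [172 178 185 190 189 178 143  91  48  54  78 108 139 154 165 178 184 185
  184 187]
 [176 185 185 186 186 184 167 124  88  88 101 119 143 159 172 181 185 185
  184 186]
 [170 186 187 186 186 184 160 123 105 105 114 136 151 167 179 184 185 185
  185 184]
 [154 181 185 185 184 177 149 118 108 113 134 162 175 178 179 178 181 184
  184 184]
 [138 168 179 182 181 163 135 119 126 141 164 179 179 173 160 157 173 183
  185 185]
 [123 154 177 185 182 162 141 143 162 174 181 177 161 148 151 164 176 183
  185 186]
 [115 137 171 187 186 179 176 175 181 183 178 159 141 153 177 182 174 174
  177 179]]
1.1 [[262. 168.]
 [171.  65.]]
1.18 [[276. 161.]
 [184.  58.]]
```

Request:
{"op": "carry_out", "data": {"rows": [[0, 0, 0, 42, -18, 60, 50], [0, 0, 0, 42, -18, 79, 50], [0, 0, 0, 42, -18, 79, 50]]}}

```text
clock: 5.7
tool_pos: [545.6, 149.6, 174.8]
tool_rot: [2.984, -0.241, 0.794]
contact_force: [-0.6, -0.3, -0.1]
finger_gap: 0.607
finger_force: 30.0
```

Request:
{"op": "carry_out", "data": {"rows": [[0, 0, 0, 0, 0, 30, 50], [0, 0, 0, 0, 0, 55, 50], [0, 0, 0, 0, 0, 70, 50], [0, 0, 0, 0, 0, 76, 50], [0, 0, 0, 0, 0, 79, 50], [0, 0, 0, 0, 0, 79, 50]]}}

```text
clock: 6.45
tool_pos: [584.8, 143.9, 109.2]
tool_rot: [2.983, -0.239, 0.801]
contact_force: [-1.2, 0.3, -0.1]
finger_gap: 0.607
finger_force: 30.0
```

```bash
python3 - <<'E'
from h import *
sent([0,0,0,42,-18,79]);sent([0,0,0,0,0,79]);chk()
E
```

```text
t 6.45 tcp [584.8 143.9 109.2] err [ 0.1 -0.3 -0.3] rot [-0.07  0.08 -0.05] F [-1.2  0.3 -0.1] gap 53.5 ff 30.0
```

Request:
{"op": "carry_out", "data": {"rows": [[0, 0, 0, -0.5, 0, 0.9, 50], [0, 0, 0, -0.8, 0, 1.4, 50], [0, 0, 0, -0.8, 0, 1.4, 50]]}}

```text
clock: 6.82
tool_pos: [585.2, 144.0, 108.0]
tool_rot: [2.983, -0.239, 0.803]
contact_force: [-3.1, -0.7, 5.4]
finger_gap: 0.608
finger_force: 30.0
```

Request:
{"op": "carry_out", "data": {"rows": [[0, 0, 0, 0, 0, 0, 62], [0, 0, 0, 0, 0, 0, 76], [0, 0, 0, 0, 0, 0, 76], [0, 0, 0, 0, 0, 0, 76], [0, 0, 0, 0, 0, -15, 76], [0, 0, 0, 0, 0, -50, 76], [0, 0, 0, 0, 0, -90, 76], [0, 0, 0, 0, 0, -140, 76], [0, 0, 0, 0, 0, -140, 76]]}}

```text
clock: 7.95
tool_pos: [516.5, 156.1, 232.1]
tool_rot: [2.982, -0.239, 0.811]
contact_force: [1.3, -0.6, 0.0]
finger_gap: 0.862
finger_force: 0.0
```

```bash
python3 - <<'E'
from h import *
from rig import vision
sent([0,0,0,-.8,0,1.4]);sent([0,0,0,0,0,-140]);chk()
c=vision.read_camera("side");t=vision.read_camera("top");pickle.dump((c,t),open("c5.pkl","wb"))
z=lambda a:cv2.resize(a,None,fx=4,fy=4,interpolation=cv2.INTER_CUBIC)
cv2.imwrite("pics/s5.png",z(np.hstack([c["frame"][110:250,270:370],t["frame"][120:260,205:305]])))
E
```

```text
t 7.95 tcp [516.5 156.1 232.1] err [0.8 0.7 2.9] rot [ 0.07  0.43 -0.04] F [ 1.3 -0.6  0. ] gap 75.9 ff 0.0
```

View pics/s5.png

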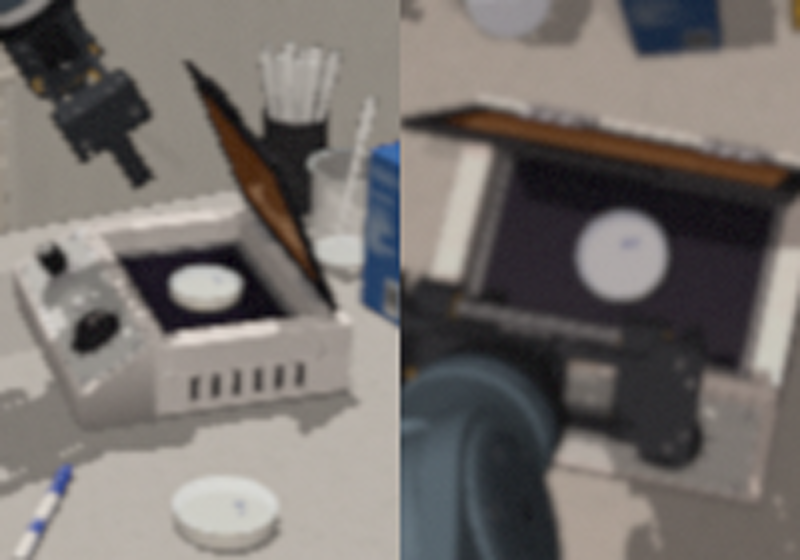

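The dish lies flat and centred on the glass, at top crop (622,255), with the cover still open. Next I'll hook the closed fingers behind the cover's front edge. The tool keeps its 30° lean, because upright the wrist would hit the shelf.

```bash
cat >> h.py <<'E'
o,xb,yl=np.load("con.npy")
L=lambda x,y,zz:o+x*xb+y*yl+zz*np.array([0,0,1])
def cov(th,off,s=145,back=0,tilt=30):
    n=np.array([np.sin(th),np.cos(th)]);d=np.array([-np.cos(th),np.sin(th)]);a=np.radians(tilt)
    q=np.array([78,74])+s*d+(4+off)*n-back*np.array([np.sin(a),-np.cos(a)])
    return L(q[0],0,q[1])
E
python3 - <<'E'
from h import *
T=orient(-9.2,30);chk()
plan([(cov(1.18,30,back=110),T),(cov(1.18,30,back=60),T),(cov(1.18,30),T)])
E
```

```text
t 8.05 tcp [515.8 155.4 228.3] err [ 0.1 -0.  -0.8] rot [-0.06  0.1  -0.05] F [-0.1  0.6 -0.9] gap 75.7 ff 0.0
row [ 0. -0.  0.] [131.1  -0.  -88.9] TCP [583.8 144.4 371.7]
row [ 0. -0.  0.] [131.1  -0.  -38.9] TCP [608.5 140.4 328.4]
row [ 0. -0.  0.] [ 1.311e+02 -1.000e-01  2.110e+01] TCP [638.1 135.6 276.4]
```

Request:
{"op": "carry_out", "data": {"rows": [[0, 0, 0, 0, 0, -50, 0], [0, 0, 0, 20, 0, -89, 0], [0, 0, 0, 75, 0, -89, 0], [0, 0, 0, 131, 0, -89, 0], [0, 0, 0, 131, 0, -89, 0], [0, 0, 0, 131, 0, -89, 0], [0, 0, 0, 131, 0, -89, 0]]}}

```text
clock: 8.93
tool_pos: [582.4, 144.7, 368.2]
tool_rot: [2.984, -0.239, 0.794]
contact_force: [1.1, 0.1, 0.3]
finger_gap: 0.097
finger_force: 0.0
```

```bash
python3 - <<'E'
from h import *
from rig import vision
sent([0,0,0,131,0,-89]);chk()
c=vision.read_camera("side");t=vision.read_camera("top")
z=lambda a:cv2.resize(a,None,fx=4,fy=4,interpolation=cv2.INTER_CUBIC)
cv2.imwrite("pics/s6.png",z(np.hstack([c["frame"][60:210,270:370],t["frame"][80:230,205:305]])))
E
```

```text
t 8.93 tcp [582.4 144.7 368.2] err [-1.3  0.3 -3.5] rot [-0.12 -0.18 -0.09] F [1.1 0.1 0.3] gap 8.6 ff 0.0
```

View pics/s6.png

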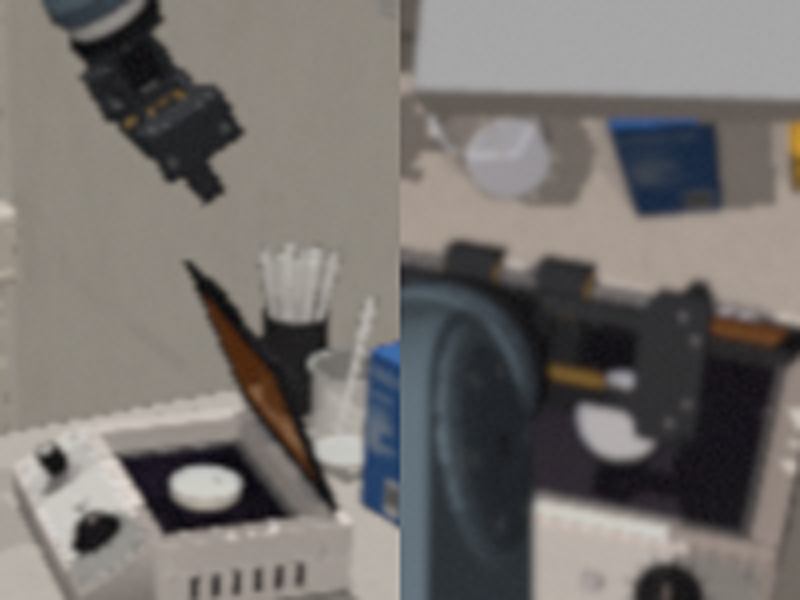

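The fingers are above and just behind the cover's front edge. In the side pane the tip is at (205,200) and the cover edge at (188,265). I'll go down behind the cover.

Request:
{"op": "carry_out", "data": {"rows": [[0, 0, 0, 0, 0, 30, 0], [0, 0, 0, 0, 0, 55, 0], [0, 0, 0, 0, 0, 80, 0], [0, 0, 0, 0, 0, 100, 0], [0, 0, 0, 0, 0, 110, 0], [0, 0, 0, 0, 0, 110, 0]]}}

```text
clock: 9.78
tool_pos: [637.6, 135.6, 274.8]
tool_rot: [2.984, -0.239, 0.798]
contact_force: [0.5, 0.5, 0.2]
finger_gap: 0.003
finger_force: 0.0
```

```bash
python3 - <<'E'
from h import *
sent([0,0,0,0,0,110]);chk()
T=orient(-9.2,30)
for th in (1.18,1.05,.9,.75,.6,.45,.3,.2,.1,.05,0): 
    off=9*np.array([.866,.5])@[np.sin(th),np.cos(th)]
    print(th);plan([(cov(th,off),T)])
E
```

```text
t 9.78 tcp [637.6 135.6 274.8] err [-0.4  0.  -1.7] rot [-0.09 -0.04 -0.06] F [0.5 0.5 0.2] gap 0.3 ff 0.0
1.18
row [ 0. -0.  0.] [-20.8  -0.1  -2.7] TCP [618.9 138.7 268.4]
1.05
row [ 0. -0.  0.] [-39.4  -0.1  -5.7] TCP [601.5 141.6 261.7]
0.9
row [ 0. -0.  0.] [-61.3  -0.1  -6. ] TCP [582.6 144.6 251. ]
0.75
row [ 0. -0.  0.] [-83.3  -0.1  -3. ] TCP [565.3 147.4 237.5]
0.6
row [ 0. -0.  0.] [-1.046e+02 -1.000e-01  3.300e+00] TCP [550.2 149.9 221.3]
0.45
row [ 0. -0.  0.] [-1.249e+02 -1.000e-01  1.300e+01] TCP [537.6 151.9 202.8]
0.3
row [ 0. -0.  0.] [-1.436e+02 -1.000e-01  2.570e+01] TCP [527.9 153.5 182.4]
0.2
row [ 0. -0.  0.] [-1.549e+02 -1.000e-01  3.580e+01] TCP [523.3 154.3 168. ]
0.1
row [ 0. -0.  0.] [-1.652e+02 -1.000e-01  4.710e+01] TCP [520.1 154.8 153.1]
0.05
row [ 0. -0.  0.] [-169.8   -0.2   53.1] TCP [519.1 155.  145.5]
0
row [ 0. -0.  0.] [-174.2   -0.2   59.4] TCP [518.5 155.1 137.9]
```

Request:
{"op": "carry_out", "data": {"rows": [[0, 0, 0, -15, 0, -2, 0], [0, 0, 0, -27, 0, -4, 0], [0, 0, 0, -39, 0, -6, 0], [0, 0, 0, -50, 0, -6, 0], [0, 0, 0, -61, 0, -6, 0], [0, 0, 0, -72, 0, -5, 0], [0, 0, 0, -83, 0, -3, 0], [0, 0, 0, -83, 0, -3, 0]]}}

```text
clock: 10.78
tool_pos: [564.3, 147.3, 235.2]
tool_rot: [2.984, -0.239, 0.796]
contact_force: [-0.9, -0.7, -0.6]
finger_gap: 0.002
finger_force: 0.0
```

```bash
python3 - <<'E'
from h import *
from rig import vision
sent([0,0,0,-83,0,-3]);chk()
c=vision.read_camera("side");im=c["frame"];pickle.dump(c,open("c7.pkl","wb"))
hsv=cv2.cvtColor(im,cv2.COLOR_BGR2HSV);m=cv2.inRange(hsv,(5,120,40),(20,255,200));m[:120]=0;m[220:]=0;m[:,:280]=0;m[:,360:]=0
ys,xs=np.nonzero(m);print(len(ys),xs.min(),xs.max(),ys.min(),ys.max())
for th in(.6,.75,.9,1.18):print(th,proj(c,[L(78-156*np.cos(th),y,74+156*np.sin(th)) for y in(-116,116)]).round(0).tolist())
E
```

```text
t 10.78 tcp [564.3 147.3 235.2] err [-1.3 -0.  -2.4] rot [-0.11 -0.12 -0.08] F [-0.9 -0.7 -0.6] gap 0.2 ff 0.0
240 296 344 126 179
0.6 [[317.0, 169.0], [297.0, 142.0]]
0.75 [[322.0, 163.0], [301.0, 136.0]]
0.9 [[327.0, 158.0], [306.0, 132.0]]
1.18 [[339.0, 150.0], [316.0, 125.0]]
```

```bash
python3 - <<'E'
from h import *
a=pickle.load(open("c5.pkl","rb"))[0]["frame"].astype(int);c=pickle.load(open("c7.pkl","rb"));b=c["frame"].astype(int)
amb=lambda i:((i[...,2]-i[...,0]>50)&(i[...,2]>60))
for i in(a,b):
    m=amb(i)
    for y in range(124,190,6): 
        x=np.nonzero(m[y,300:360])[0]+300; print(y,(x.min(),x.max(),len(x)) if len(x) else None,end=' | ')
    print()
for th in(.6,.75,.9,1.18):print(th,proj(c,[L(78-s*np.cos(th),-95,74+s*np.sin(th)) for s in(20,80,140)]).round(0).tolist())
E
```

```text
124 None | 130 None | 136 None | 142 (np.int64(325), np.int64(327), 3) | 148 (np.int64(328), np.int64(332), 5) | 154 (np.int64(330), np.int64(337), 8) | 160 (np.int64(334), np.int64(339), 6) | 166 (np.int64(339), np.int64(342), 4) | 172 (np.int64(343), np.int64(344), 2) | 178 None | 184 None | 
124 None | 130 None | 136 None | 142 None | 148 None | 154 (np.int64(316), np.int64(323), 8) | 160 (np.int64(321), np.int64(330), 10) | 166 (np.int64(327), np.int64(335), 9) | 172 (np.int64(335), np.int64(340), 6) | 178 (np.int64(343), np.int64(343), 1) | 184 None | 
0.6 [[347.0, 184.0], [333.0, 176.0], [319.0, 169.0]]
0.75 [[348.0, 183.0], [336.0, 174.0], [323.0, 163.0]]
0.9 [[349.0, 183.0], [338.0, 171.0], [328.0, 159.0]]
1.18 [[350.0, 182.0], [344.0, 167.0], [338.0, 152.0]]
```

The cover has moved to about 0.75 rad, as planned, so I'll continue down.

Request:
{"op": "carry_out", "data": {"rows": [[0, 0, 0, -11, 0, 3, 0], [0, 0, 0, -21, 0, 6, 0], [0, 0, 0, -32, 0, 11, 0], [0, 0, 0, -42, 0, 16, 0], [0, 0, 0, -51, 0, 22, 0], [0, 0, 0, -60, 0, 28, 0], [0, 0, 0, -71, 0, 38, 0], [0, 0, 0, -77, 0, 44, 0], [0, 0, 0, -82, 0, 50, 0], [0, 0, 0, -82, 0, 50, 0]]}}

```text
clock: 12.08
tool_pos: [519.6, 154.3, 151.2]
tool_rot: [2.984, -0.239, 0.797]
contact_force: [0.2, 0.4, -0.3]
finger_gap: 0.005
finger_force: 0.0
```

```bash
python3 - <<'E'
from h import *
sent([0,0,0,-82,0,50]);chk();p,Q=cmd();print(Q.inv().apply([0,0,-10]))
E
```

```text
t 12.07 tcp [519.6 154.3 151.2] err [-0.5 -0.3 -2.1] rot [-0.11 -0.07 -0.06] F [ 0.2  0.4 -0.3] gap 0.4 ff 0.0
[-5.00107939e+00 -3.89146464e-03  8.65962989e+00]
```

Request:
{"op": "carry_out", "data": {"rows": [[0, 0, 0, -3, 0, 5, 0], [0, 0, 0, -6, 0, 10, 0], [0, 0, 0, -6.5, 0, 11.3, 0], [0, 0, 0, -7, 0, 12.1, 0], [0, 0, 0, -7, 0, 12.1, 0]]}}

```text
clock: 12.7
tool_pos: [520.3, 154.4, 138.4]
tool_rot: [2.983, -0.239, 0.801]
contact_force: [-1.3, 0.3, 2.1]
finger_gap: 0.006
finger_force: 0.9
```

Request:
{"op": "carry_out", "data": {"rows": [[0, 0, 0, -0.5, 0, 0.9, 0], [0, 0, 0, -1, 0, 1.7, 0], [0, 0, 0, -1, 0, 1.7, 0], [0, 0, 0, -1, 0, 1.7, 0]]}}

```text
clock: 13.2
tool_pos: [520.4, 154.5, 137.5]
tool_rot: [2.983, -0.239, 0.802]
contact_force: [-10.2, -0.7, 15.6]
finger_gap: 0.009
finger_force: 7.7
```

```bash
python3 - <<'E'
from h import *
sent([0,0,0,-7,0,12.1]);sent([0,0,0,-1,0,1.7]);chk()
E
```

```text
t 13.2 tcp [520.4 154.5 137.5] err [ 0.3 -0.2  0.2] rot [-0.08  0.12 -0.06] F [-10.2  -0.7  15.6] gap 0.8 ff 7.7
```

The cover is seated, with 15 N of reaction at the shut height. I'll retreat and localise the knob.

Request:
{"op": "carry_out", "data": {"rows": [[0, 0, 0, 0, 0, -15, 0], [0, 0, 0, 0, 0, -60, 30], [0, 0, 0, 0, 0, -120, 50], [0, 0, 0, -30, 60, -170, 50], [0, 0, 0, -30, 110, -190, 50], [0, 0, 0, -30, 150, -190, 50], [0, 0, 0, -30, 150, -190, 50]]}}

```text
clock: 14.08
tool_pos: [376.7, 21.5, 287.3]
tool_rot: [2.976, -0.255, 0.805]
contact_force: [-0.4, 0.1, -0.4]
finger_gap: 0.569
finger_force: 0.0
```

```bash
python3 - <<'E'
from h import *
from rig import vision
sent([0,0,0,-30,150,-190]);chk()
c=vision.read_camera("side");t=vision.read_camera("top");pickle.dump((c,t),open("c8.pkl","wb"))
n=-.5*xb+np.array([0,0,.866])
oo,v=ray(t,(227.55,224.35));q=L(-78,0,70)
k=((q+33*n-oo)@n)/(v@n);e=oo+k*v;b=e-33*n
print("end",e.round(1),"local",((e-o)@xb).round(1),((e-o)@yl).round(1),"base x",((b-o)@xb).round(1))
f=lambda a,w,x,y:a
u=np.cross(yl,n)
ring=lambda h,r:[b+h*n+r*(np.cos(a)*u+np.sin(a)*yl) for a in np.linspace(0,2*np.pi,40)]
S=[]
for cam,(x0,y0,w,hh) in((c,(268,155,50,75)),(t,(205,170,50,75))):
    im=cv2.resize(cam["frame"][y0:y0+hh,x0:x0+w],None,fx=8,fy=8,interpolation=cv2.INTER_CUBIC)
    for h,col in((33,(0,0,255)),(9,(0,255,0))):
        P=((proj(cam,ring(h,12))-[x0,y0]+.5)*8-.5).astype(int);cv2.polylines(im,[P],True,col,1)
    for q in((-156+78,y,78) for y in(-116,116)): pass
    P=((proj(cam,[L(78-156,-116,74),L(78-156,116,74),L(78,116,74),L(78,-116,74)])-[x0,y0]+.5)*8-.5).astype(int);cv2.polylines(im,[P],True,(255,0,0),1)
    S.append(im)
cv2.imwrite("pics/s8.png",np.hstack(S))
E
```

```text
t 14.07 tcp [376.7  21.5 287.3] err [ 0.  -4.5  0.4] rot [-0.45  0.28  0.46] F [-0.4  0.1 -0.4] gap 50.2 ff 0.0
end [500.5 213.   80.4] local -126.0 54.3 base x -109.5
```

View pics/s8.png

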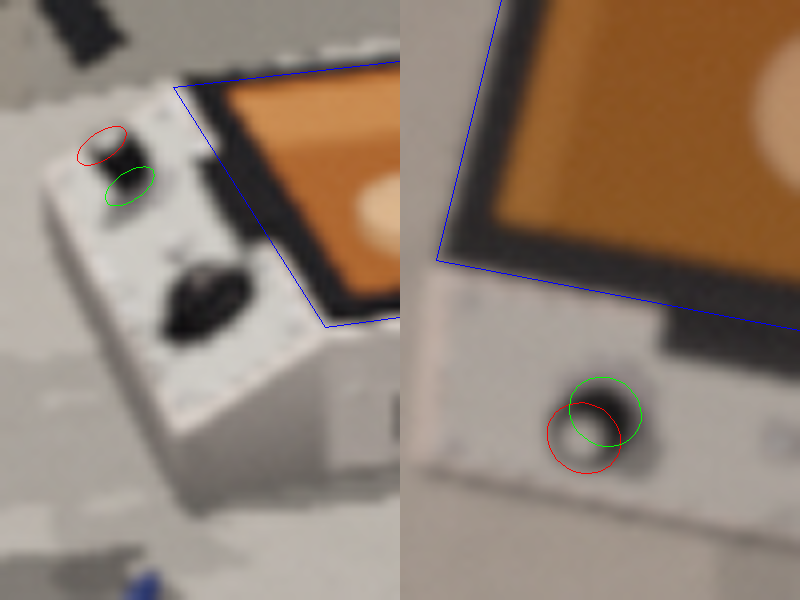

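In the last picture the cover is shut. The predicted knob outline fits to within about 1.5 mm: the cap is at top crop (585,435) and the body at side crop (122,160). Next I'll plan the knob grasp along the panel normal.

```bash
python3 - <<'E'
from h import *
T=orient(-9.2,30);n=-T.apply([0,0,1]);e=np.array([500.5,211.7,80.4]);b=e-33*n
chk();plan([(b+100*n,T),(b+11*n,T)])
E
```

```text
t 14.18 tcp [376.7  25.1 286.2] err [ 0.1 -0.9 -0.7] rot [-0.18  0.08  0.16] F [0.3 0.3 0.4] gap 50.1 ff 0.0
row [ 0. -0.  0.] [ -23.1 -203.2   94. ] TCP [435.8 222.2 193.8]
row [ 0. -0.  0.] [ -23.1 -203.2  183. ] TCP [479.8 215.1 116.8]
```

Request:
{"op": "carry_out", "data": {"rows": [[0, 0, 0, -23, -60, 20, 50], [0, 0, 0, -23, -120, 60, 50], [0, 0, 0, -23, -170, 94, 50], [0, 0, 0, -23, -203, 94, 50], [0, 0, 0, -23, -203, 94, 50], [0, 0, 0, -23, -203, 94, 50], [0, 0, 0, -23, -203, 130, 50], [0, 0, 0, -23, -203, 155, 50], [0, 0, 0, -23, -203, 172, 50], [0, 0, 0, -23, -203, 180, 50], [0, 0, 0, -23, -203, 183, 50], [0, 0, 0, -23, -203, 183, 50]]}}

```text
clock: 15.68
tool_pos: [480.0, 214.5, 116.3]
tool_rot: [2.983, -0.24, 0.802]
contact_force: [-0.6, 0.7, 0.1]
finger_gap: 0.568
finger_force: 0.0
```

```bash
python3 - <<'E'
from h import *
sent([0,0,0,-23,-203,183]);chk()
E
```

```text
t 15.68 tcp [480.  214.5 116.3] err [ 0.1 -0.4 -0.5] rot [-0.07  0.08 -0.03] F [-0.6  0.7  0.1] gap 50.0 ff 0.0
```

Request:
{"op": "carry_out", "data": {"rows": [[0, 0, 0, 0, 0, 0, 15], [0, 0, 0, 0, 0, 0, 15], [0, 0, 0, 0, 0, 0, 15], [0, 0, 0, 0, 0, 0, 15], [0, 0, 0, 0, 0, 0, 15]]}}

```text
clock: 16.3
tool_pos: [480.2, 216.7, 116.2]
tool_rot: [2.987, -0.237, 0.805]
contact_force: [-1.4, 11.3, -2.1]
finger_gap: 0.256
finger_force: 30.0
```

The gripper has hold of the knob at 22.5 mm, but the 11 N side force means I'm about 3 mm too far right. I'll correct that before pulling.

Request:
{"op": "carry_out", "data": {"rows": [[0, 0, 0, 0, -1.5, 0, 15], [0, 0, 0, 0, -2.5, 0, 15], [0, 0, 0, 0, -2.5, 0, 15]]}}

```text
clock: 16.68
tool_pos: [480.4, 217.2, 116.1]
tool_rot: [2.983, -0.239, 0.801]
contact_force: [-2.9, 2.0, 6.0]
finger_gap: 0.253
finger_force: 30.0
```

Side force is down to 2 N. I'll pull straight out along the tool's -z.

Request:
{"op": "carry_out", "data": {"rows": [[0, 0, 0, 0, 0, -1.5, 15], [0, 0, 0, 0, 0, -3, 15], [0, 0, 0, 0, 0, -3, 15], [0, 0, 0, 0, 0, -3, 15]]}}

```text
clock: 17.18
tool_pos: [479.2, 217.3, 118.3]
tool_rot: [2.984, -0.24, 0.801]
contact_force: [5.1, 1.7, -5.1]
finger_gap: 0.253
finger_force: 30.0
```

Request:
{"op": "carry_out", "data": {"rows": [[0, 0, 0, 0, 0, -2, 15], [0, 0, 0, 0, 0, -4, 15], [0, 0, 0, 0, 0, -6, 15], [0, 0, 0, 0, 0, -8, 15], [0, 0, 0, 0, 0, -9, 15], [0, 0, 0, 0, 0, -9, 15], [0, 0, 0, 0, 0, -9, 15]]}}

```text
clock: 18.05
tool_pos: [474.6, 218.1, 126.2]
tool_rot: [2.983, -0.239, 0.801]
contact_force: [0.9, 2.8, 2.6]
finger_gap: 0.256
finger_force: 30.0
```

```bash
python3 - <<'E'
from h import *
sent([0,0,0,0,-2.5,0]);sent([0,0,0,0,0,-3]);sent([0,0,0,0,0,-9]);chk()
from rig import sense
print((sense()["tool_pos"]-[480.4,217.2,116.1])@-cmd()[1].apply([0,0,1]))
E
```

```text
t 18.05 tcp [474.6 218.1 126.2] err [ 0.3 -0.2 -1. ] rot [-0.06  0.06 -0.05] F [0.9 2.8 2.6] gap 22.5 ff 30.0
11.702948779566084
```

It travelled 11.7 mm and the pull force has gone, so the knob has snapped over. I'll release and back off along the axis.

Request:
{"op": "carry_out", "data": {"rows": [[0, 0, 0, 0, 0, 0, 50], [0, 0, 0, 0, 0, 0, 50], [0, 0, 0, 0, 0, 0, 50], [0, 0, 0, 0, 0, 0, 50], [0, 0, 0, 0, 0, -15, 50], [0, 0, 0, 0, 0, -50, 50], [0, 0, 0, 0, 0, -110, 50], [0, 0, 0, -30, 100, -150, 50], [0, 0, 0, -30, 150, -150, 50], [0, 0, 0, -30, 150, -150, 50], [0, 0, 0, -30, 150, -150, 50]]}}

```text
clock: 19.42
tool_pos: [350.6, 84.2, 242.0]
tool_rot: [2.98, -0.249, 0.805]
contact_force: [1.3, 0.2, 0.0]
finger_gap: 0.566
finger_force: 0.0
```

```bash
python3 - <<'E'
from h import *
from rig import vision
sent([0,0,0,-30,150,-150]);chk()
c0,t0=pickle.load(open("c8.pkl","rb"))
n=-orient(-9.2,30).apply([0,0,1]);e=np.array([500.5,212.5,80.4])
for nm,a in(("top",t0),("side",c0)):
    b=vision.read_camera(nm)
    print(nm,"expected shift",(proj(b,[e+12*n])-proj(b,[e])).round(1))
    u,v=proj(b,[e-6*n])[0].astype(int)
    for im in(a["frame"],b["frame"]):
        g=cv2.cvtColor(im,cv2.COLOR_BGR2GRAY)[v-10:v+11,u-10:u+11];ys,xs=np.nonzero(g<80);print(len(xs),xs.mean()+u-10,ys.mean()+v-10)
    hsv=lambda i:cv2.inRange(cv2.cvtColor(i,cv2.COLOR_BGR2HSV),(5,120,60),(20,255,255))[130:250,200:330]
    h=[np.array(np.nonzero(hsv(i))).mean(1).round(1) for i in(a["frame"],b["frame"])];print("amber",h)
E
```

```text
t 19.43 tcp [350.6  84.2 242. ] err [-0.1 -2.2 -0.2] rot [-0.23  0.25  0.27] F [1.3 0.2 0. ] gap 49.9 ff 0.0
top expected shift [[-1.4  1.7]]
42 230.21428571428572 221.42857142857142
44 229.04545454545453 223.1590909090909
amber [array([53.7, 59.2]), array([53.7, 59.2])]
side expected shift [[-1.8 -2.6]]
26 283.4230769230769 175.1153846153846
25 281.6 172.28
amber [array([ 43.8, 111.5]), array([ 44.1, 111.8])]
```

The knob moved by the full 12 mm in both views: (-1.2, +1.7) px in the top view and (-1.8, -2.8) px in the side view. The cover hasn't moved. I'll let the arm settle and hand in.

Request:
{"op": "carry_out", "data": {"rows": [[0, 0, 0, 0, 0, 0, 50], [0, 0, 0, 0, 0, 0, 50], [0, 0, 0, 0, 0, 0, 50]]}}

```text
clock: 19.9
tool_pos: [350.5, 87.1, 240.7]
tool_rot: [2.985, -0.237, 0.798]
contact_force: [0.4, 0.2, -0.4]
finger_gap: 0.565
finger_force: 0.0
```

```bash
python3 -c "
from rig import r
print(r.sign_off())"
```

```text
the job is handed in; nothing more can be done
None
```

The job is handed in at about 20 s: the small dish lies flat in the middle of the glass, the cover is shut, and the pull knob rests about 12 mm out with the arm clear; sign-off returned no verdict.

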